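Gather the wheel nuts in one corner of the parts tray

ROBOT

A 6-joint arm with a two-finger parallel gripper is mounted at the origin on the work surface. World frame = base frame: x ahead of the robot, y to its left, z up, the work surface at z = 0. Lengths are in mm, angles in rad, forces in N, time in s.
With the tool pointing down it reaches from about 300 to 775 mm from the base axis. Payload 14.6 kg.
Tool frame: the origin (TCP) lies on the front face of the gripper's body, between the roots of the fingers; the fingertips stand 97 mm ahead of it and the grasp point (between the pads) lies 78 mm ahead of it; z points along the fingers, y is the line along which they close (so a half turn about z gives the same grasp; the last joint's range is limited). The gripper opens to 94 mm and grips with 3 to 60 N. Pads are 16 mm wide; open, the fingers measure 119 mm over their backs; the gripper's body (75 mm by 177 mm) begins 78 mm behind the grasp point.
Start: joints at [1.109, 0.3, 1.521, -0, 1.321, -0.067], TCP at [211.54, 507.682, 302.646] pointing down, gripper open.
Joint ranges: [-3.03, 3.03], [-0.79, 2.21], [0.23, 2.52], [-1.04, 4.18], [0, 3.07], [-2.55, 2.55]. Speed limits (rad/s): [2.22, 2.22, 2.57, 3.14, 3.14, 3.14].

INTERFACE

Orientations are given as [roll, pitch, yaw] about the fixed x, y, z axes, in that order (R = Rz(yaw) Ry(pitch) Rx(roll)).
In Python, from cell import * gives the robot as it stands.
- The arm moves only by the tool carry_out, never from a script. Its arguments are lists of equal length, an entry for each row: "slide": the shift along the world's x, y, z scaled (see below), a list of three; "dr": the turn, a rotation vector about the world's x, y, z scaled (see below), a list of three; "gripper": the opening in per cent of the stroke, from 0 (shut) to 100 (fully open). A call has 1 to 10 rows; each row is the pose to reach, as a shift and turn from the pose commanded when the call began, turning the shorter way round; what a row does not reach only later rows make up. The controller multiplies each number of a shift by 0.25 m and each number of a turn by 360 degrees. A row lasts 1/12 s, in which the tool goes at most 41.7 mm and 7.16 degrees, less where a joint would pass 70% of its speed; a pose out of reach is approached as far as the arm can. A call with a number of a shift or a turn outside -1 to 1 is refused whole. A call with a gripper value outside its range is refused whole. The fingers move at their own pace and stop on an object; "newtons" is the grip in N (left out, the last holds). Time passes only in rows, so rows that repeat a pose let the fingers close. It gives the time, the measured TCP pose, the force, the opening and the grip force at its end, in the units of the state.
- read_state(): the state, without advancing time (a new reading comes with each control period).
- camera(name): name is "scene" or "top"; returns the picture (480x640x3 uint8, red, green, blue); there is no depth.
- camera_model(name): a dict with "vfov" (degrees; the focal length in pixels is half the picture's height over the tangent of half this angle, whatever the lens; pixels are square), "cx", "cy" (the principal point, pixels), "k1" (the pictures are not rectified: a ray, as slopes to the right and down, at radius r is drawn at 1 + k1 r^2 times it, then the intrinsics apply), "R" (3x3) and "t" (3): a world point X has camera coordinates R X + t. Camera axes: x right, y down, z forward; pixel columns grow to the right and rows downward; lengths in mm; the calibration is good to about 2 mm. A picture is of the moment at which its call begins. camera_model takes no time and is no camera call.
- sign_off(): hands the job in; it is judged then, once.
The state is a dict: "clock": time; "joints": joint angles; "qd": joint speeds; "effort": joint torques, N m; "eef_pos": TCP position; "eef_rot": TCP orientation; "wrist_force": force on the tool from outside, world axes, zero at the start; "moment": the same for the moment, N m; "finger_gap": finger opening in mm; "finger_force": force on a finger pad.
Only numpy, scipy, OpenCV 4.12 (cv2) and the standard library are available. Lean on these libraries where they do the work, as an engineer would, in place of code of your own. Each camera call takes 0.05 s, during which the arm holds its last target. There are 200 camera calls.

TASK

Put the stray wheel nut from the bench into the grey parts tray with the other three. Then lift the tray by its tab, clear of the bench, and tilt it so that all four nuts slide together into one corner: of the two corners at the end away from the tab, the one on the side where the open tin stands. Finish still holding the tray up, tilted and still, with the nuts bunched in that corner ready to be tipped into the tin; leave the tin, the lidded jar and the socket where they are.

Things in the scene. Friction and masses are not known exactly. Their poses are not given: they have to be found in the camera images.
- tray: open-topped grey plastic parts tray, 170 mm long (its x) by 130 mm wide (its y), walls 42 mm high and 4 mm thick, floor 4 mm thick, 0.24 to 0.39 kg; origin at the centre of its underside, z up, loose on the bench. Its +x end, the one farther from the robot, carries an upright tab to lift it by, level with the end wall and rising above it. It starts turned at most 0.4 rad, so its +y side is towards the robot's left
- tab (a point): where to grip the tab: a flat plate 12 mm thick (along the tray's x), 70 mm wide (along the tray's y), its top 86 mm above the tray's underside; this point lies mid-thickness and mid-width, 64 mm above the tray's underside, at 83 mm along +x from the tray's centre
- corner_left (a point): inner floor corner of the tray at the end away from the tab (the -x end), on its +y side (robot's left): -81, +61, +4 mm in the tray's frame
- corner_right (a point): inner floor corner of the tray at the end away from the tab (the -x end), on its -y side (robot's right): -81, -61, +4 mm in the tray's frame
- stray: the stray steel wheel nut, alone on the bench to one side of the tray, a hexagon 19 mm across the flats (22 mm across the corners), 18 mm tall, 28 g, standing upright; origin at the centre of its underside, z up. A pair of flats faces its own +y and -y; oily, friction against the tray about 0.2
- nut_a: steel wheel nut in the tray, a hexagon 19 mm across the flats (22 mm across the corners), 18 mm tall, 28 g, standing upright; origin at the centre of its underside, z up. A pair of flats faces its own +y and -y; oily, friction against the tray about 0.2
- nut_b: steel wheel nut in the tray, same as nut_a
- nut_c: steel wheel nut in the tray, same as nut_a
- tin: open empty round tin of bare metal, 84 mm across the rim and 85 mm high, standing well to the left (+y) or to the right (-y) of the tray; it tells which corner is wanted. Origin at the centre of its underside
- jar: closed squat white jar with a dark lid, 72 mm across and 75 mm high, on the side opposite the tin; leave alone. Origin at the centre of its underside
- socket: deep steel socket standing upright, 30 mm across at the foot and 60 mm high, on the side opposite the stray nut; leave alone. Origin at the centre of its underside
Not all that is in view belongs to the job. What is shaped like the stray but green is not meant. Several things have the shape of the tray; the one meant has the colours described above.

How it is judged:
By the outcome, as a careful person would: the job done as asked, in the order asked, and still so for the second after the job is handed in, while the arm keeps its last pose, push and grip.
It also fails if it takes over 48 s, if anything falls off the work surface, if the arm or the gripper's body presses on something with over 40 N, if the wrist force passes 120 N, or if a joint passes its speed limit or range.

## Working session

There is one attempt and no reset: what is moved stays moved. The work goes in short steps, Python scripts to look and compute and a tool call to move; the robot and the scene stay as the last step left them, time stands still between calls to the robot, and variables do not carry over. Pictures are saved under pics/ and viewed, at most 10 in all, crops included, and the job is handed in when it is done.

Besides the shell and the picture viewer there is one more tool, called after "Call:" by a JSON object that holds its "name" and its "arguments", one argument or row to a line. carry_out: Moves the arm, as the interface text tells. Its arguments: {"type":"object","properties":{"slide":{"type":"array","items":{"type":"array","items":{"type":"number","minimum":-1,"maximum":1}}},"dr":{"type":"array","items":{"type":"array","items":{"type":"number","minimum":-1,"maximum":1}}},"gripper":{"type":"array","items":{"type":"number"}},"newtons":{"type":"number"}},"required":["slide","dr","gripper"]}

```bash
mkdir -p pics; ls
cat > h.py <<'E'
from cell import *
import numpy as np, cv2
def K(m,h=480):
    f=h/2/np.tan(np.radians(m["vfov"])/2); return f
def ray(m,u,v):
    f=K(m); x=(u-m["cx"])/f; y=(v-m["cy"])/f
    rd=np.hypot(x,y); r=rd
    for _ in range(30): r=rd/(1+m["k1"]*r*r)
    s=r/rd if rd>0 else 1
    R=np.array(m["R"]);t=np.array(m["t"])
    return -R.T@t, R.T@np.array([x*s,y*s,1])
def plane(m,u,v,z):
    c,d=ray(m,u,v); return c+d*(z-c[2])/d[2]
def proj(m,X):
    p=np.array(m["R"])@np.array(X,float)+np.array(m["t"]); x,y=p[0]/p[2],p[1]/p[2]
    k=1+m["k1"]*(x*x+y*y); f=K(m); return np.array([m["cx"]+f*x*k,m["cy"]+f*y*k])
E
python3 - <<'E'
from h import *
for n in("scene","top"):
    im=camera(n); cv2.imwrite(f"pics/{n}0.png",im[:,:,::-1]); m=camera_model(n)
    print(n,m["vfov"],m["k1"],plane(m,320,240,0).round(),ray(m,320,240)[0].round())
print(read_state())
E
```

```text
pics
scene 50.91769127723471 -0.042547930007807704 [ 382. -112.    0.] [918. 570. 538.]
top 44.05003630058092 -0.0978624961537479 [493.  18.   0.] [ 276.   -4. 1082.]
{'clock': 0.1, 'joints': array([ 1.10938680e+00,  3.00381482e-01,  1.52152130e+00,  1.00663745e-05,
        1.32068827e+00, -6.65861978e-02]), 'qd': array([-0.00132788, -0.00171378, -0.002182  , -0.00057318,  0.00095102,
        0.00032476]), 'effort': array([-5.88285457e-04, -5.32648408e+01, -3.53275466e+01,  7.08730705e-02,
        2.35499628e-02, -9.11484358e-05]), 'eef_pos': array([211.48806042, 507.56546905, 302.1607268 ]), 'eef_rot': array([-3.14059712e+00, -7.61595307e-05,  2.74676679e+00]), 'wrist_force': array([ 0.58600931, -0.68649154, -0.48601852]), 'moment': array([-0.01396409,  0.03949484,  0.00267558]), 'finger_force': 0.0, 'finger_gap': 94.2056447534828}
```

View pics/scene0.png

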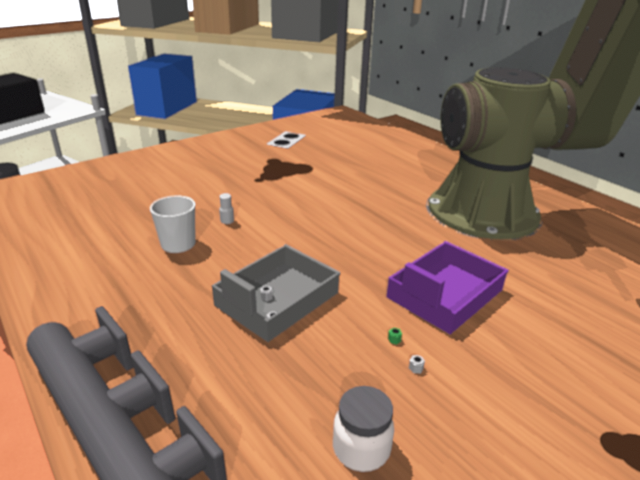

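View pics/top0.png

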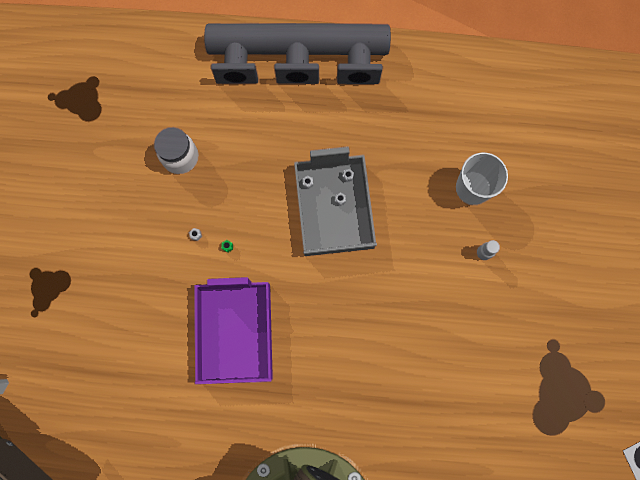

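The tin (top 482,178) is on the right (-y), so corner_right is wanted. Candidates for the stray are the silver nut at top (194,234), the green nut at (227,246, not meant) and the nuts in the tray at (307,182), (347,175) and (340,199). For the tray they are grey at (335,205), the one meant, and purple at (233,332). I choose the silver nut at (194,234) and the grey tray, and check both in a crop.

Run:
```python
from h import *
im=cv2.imread("pics/top0.png"); m=camera_model("top")
cv2.imwrite("pics/crop1.png",cv2.resize(im[140:265,180:380],None,fx=4,fy=4,interpolation=cv2.INTER_CUBIC))
hsv=cv2.cvtColor(im,cv2.COLOR_BGR2HSV)
g=((hsv[:,:,1]<50)&(hsv[:,:,2]>40)).astype(np.uint8)
n,l,s,c=cv2.connectedComponentsWithStats(g)
for i in range(1,n):
    if s[i,4]>30: print(s[i],c[i].round(1), plane(m,*c[i],18).round(1))
# stray
for z,u,v in((18,194.5,234),): print(plane(m,u,v,z))
```

```text
[ 205   23  186   60 6799] [297.4  43.6] [881.4  98.1  18. ]
[ 154  128   44   46 1474] [175.7 150.2] [638.2 306.7  18. ]
[ 295  147   82  109 6927] [334.1 202.2] [562.7  -2.   18. ]
[ 456  153   52   52 2021] [481.  178.2] [ 634.7 -274.3   18. ]
[189 228  13  13  97] [195. 234.] [479.8 247.7  18. ]
[477 240  23  20 308] [487.7 249.6] [ 498.7 -291.2   18. ]
[  0 379   9  15  91] [  3.  385.1] [172.7 562.5  18. ]
[623 442  17  38 361] [633.4 458.9] [ 143.4 -572.1   18. ]
[257 463  13  14 144] [263.  469.8] [78.9 79.4 18. ]
[348 472  13   8  90] [354.1 475.9] [ 82.8 -77.5  18. ]
[479.78729251 248.65439811  18.        ]
```

View pics/crop1.png

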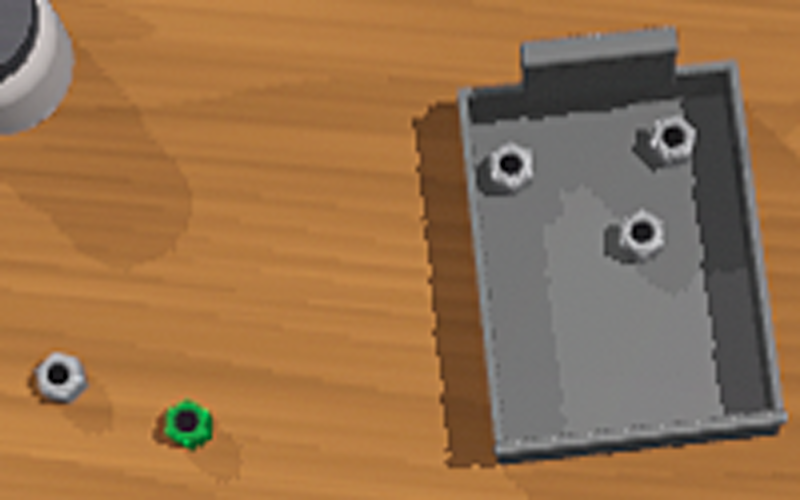

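The crop confirms the choice: the silver stray nut is at full-picture (194.5,233.5), with the green one beside it at (227,246). The grey tray's rim corners are near (296,163), (364,156.5), (374,243) and (304,252), and its three nuts lie toward the tab end.

Run:
```python
from h import *
m=camera_model("top");s=camera_model("scene")
q=lambda a,b:(180+a/4-.4,140+b/4-.4)
P=[plane(m,*q(*c),42)[:2] for c in((461,91),(738,64),(782,417),(496,449))]
print(np.round(P,1)); fl,fr,nr,nl=P
for a,b in((fl,fr),(fr,nr),(nr,nl),(nl,fl)): print(np.linalg.norm(a-b).round(1),np.degrees(np.arctan2(*(b-a)[::-1])).round(1))
C=np.mean(P,0); ax=(fl+fr-nl-nr);ax/=np.linalg.norm(ax); ay=(fl+nl-fr-nr); yaw=np.mean([np.arctan2(ax[1],ax[0]),np.arctan2(-ay[0],ay[1])])
tab=[plane(m,*q(*c),86)[:2] for c in((523,45),(676,28),(677,48),(524,65))]
print("tab",np.round(tab,1),np.mean(tab,0).round(1))
print("C",C,"yaw",yaw,"tab pred",C+83*np.array([np.cos(yaw),np.sin(yaw)]))
for n,c in(("a",(511,163)),("b",(674,137)),("c",(642,232))): print(n,plane(m,*q(*c),22).round(1))
print("stray",plane(m,*q(58,374),18),"green",plane(m,*q(187,421),18))
# scene check of stray & rim
sc=cv2.imread("pics/scene0.png")
print("proj",proj(s,[*plane(m,*q(58,374),18)]),[proj(s,[*p,42]).round() for p in P],[proj(s,[*p,86]).round() for p in tab])
# nut phase
im=cv2.resize(cv2.imread("pics/top0.png"),None,fx=8,fy=8,interpolation=cv2.INTER_CUBIC)
st=read_state();print(st["eef_rot"])
cv2.imwrite("pics/two.png",np.hstack([im[220*8:248*8,181*8:209*8],cv2.resize(sc[340:380,397:437],(224,224),interpolation=cv2.INTER_CUBIC)]))
```

```text
[[625.4  76.4]
 [650.  -49.7]
 [486.1 -81.5]
 [460.3  44.4]]
128.4 -79.0
166.9 -169.0
128.5 101.6
168.2 11.0
tab [[634.4  47.8]
 [648.4 -19.1]
 [639.1 -20.2]
 [625.1  46.5]] [636.8  13.7]
C [555.46385706  -2.60232337] yaw 0.19456658497652435 tab pred [636.89777643  13.44500585]
a [599.1  51.2  22. ]
b [618.6 -23.4  22. ]
c [571.4 -12.3  22. ]
stray [481.40067978 249.61813909  18.        ] green [464.88008461 187.52441948  18.        ]
proj [418.05324809 359.38161145] [array([267., 320.]), array([213., 284.]), array([285., 245.]), array([340., 273.])] [array([250., 289.]), array([220., 271.]), array([225., 269.]), array([255., 287.])]
[-3.14059712e+00 -7.61595307e-05  2.74676679e+00]
```

View pics/two.png

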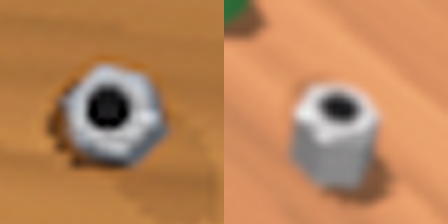

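The measurements agree with each other and with the scene view: rim 167 x 128 mm, yaw 0.195, tab near (637,13.5). The stray is at (481,250) with flats facing about 40°. I'll move above the stray.

Call:
{"name": "carry_out", "arguments": {
  "slide": [
    [0.992,-0.98,-0.4],
    [0.992,-0.98,-0.4],
    [0.992,-0.98,-0.4],
    [0.992,-0.98,-0.4],
    [0.992,-0.98,-0.4],
    [0.992,-0.98,-0.4],
    [0.992,-0.98,-0.4],
    [0.992,-0.98,-0.4],
    [0.992,-0.98,-0.4],
    [0.992,-0.98,-0.4]
  ],
  "dr": [
    [0,0,-0.076],
    [0,0,-0.076],
    [0,0,-0.076],
    [0,0,-0.076],
    [0,0,-0.076],
    [0,0,-0.076],
    [0,0,-0.076],
    [0,0,-0.076],
    [0,0,-0.076],
    [0,0,-0.076]
  ],
  "gripper": [55,55,55,55,55,55,55,55,55,55],
  "newtons": 20
}}

```text
clock: 0.93
eef_pos: [461.8, 259.1, 200.7]
eef_rot: [-3.139, -0.0, 2.265]
wrist_force: [0.6, 0.3, -0.6]
finger_gap: 51.9
finger_force: 0.0
```

Call:
{"name": "carry_out", "arguments": {
  "slide": [
    [0.088,-0.052,-0.1],
    [0.088,-0.052,-0.2],
    [0.088,-0.052,-0.25],
    [0.088,-0.052,-0.25],
    [0.088,-0.052,-0.25]
  ],
  "dr": [
    [0,0,0],
    [0,0,0],
    [0,0,0],
    [0,0,0],
    [0,0,0]
  ],
  "gripper": [55,55,55,55,55]
}}

```text
clock: 1.35
eef_pos: [481.2, 250.0, 140.1]
eef_rot: [-3.141, -0.0, 2.27]
wrist_force: [-0.2, 0.4, -0.2]
finger_gap: 51.6
finger_force: 0.0
```

Run:
```python
from h import *
print(read_state()["eef_pos"])
a=camera("top");b=camera("scene");m=camera_model("top");s=camera_model("scene")
print(read_state()["eef_pos"])
p=proj(m,[481,250,20]).astype(int);q=proj(s,[481,250,20]).astype(int)
f=lambda i,p:cv2.resize(i[p[1]-40:p[1]+40,p[0]-40:p[0]+40,::-1],(390,390),interpolation=cv2.INTER_CUBIC)
cv2.imwrite("pics/g1.png",np.hstack([f(a,p),f(b,q)]))
```

```text
[481.18819295 250.0342771  140.1070345 ]
[481.7031814  250.23166653 141.3726117 ]
```

View pics/g1.png

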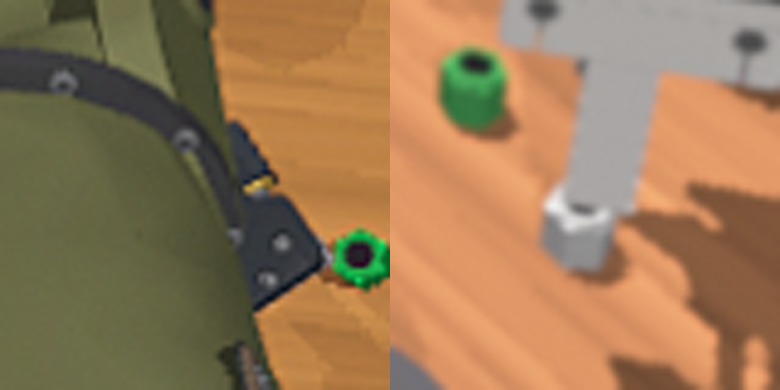

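The arm hides the nut in the top view. In the scene view the near finger stands in line in front of the nut, with the green nut clear, so I descend and grip.

Call:
{"name": "carry_out", "arguments": {
  "slide": [
    [0,0,-0.08],
    [0,0,-0.14],
    [0,0,-0.16],
    [0,0,-0.16],
    [0,0,-0.16],
    [0,0,-0.16],
    [0,0,-0.16],
    [0,0,-0.16],
    [0,0,-0.16],
    [0,0,-0.16]
  ],
  "dr": [
    [0,0,0],
    [0,0,0],
    [0,0,0],
    [0,0,0],
    [0,0,0],
    [0,0,0],
    [0,0,0],
    [0,0,0],
    [0,0,0],
    [0,0,0]
  ],
  "gripper": [55,55,55,55,30,10,10,10,10,10],
  "newtons": 20
}}

```text
clock: 2.28
eef_pos: [481.7, 249.7, 100.5]
eef_rot: [3.141, 0.0, 2.269]
wrist_force: [-0.9, -1.0, 3.2]
finger_gap: 19.4
finger_force: 20.0
```

Call:
{"name": "carry_out", "arguments": {
  "slide": [
    [0,0,0.15],
    [0,0,0.32],
    [0.05,-0.2,0.32],
    [0.08,-0.35,0.32],
    [0.1,-0.5,0.32],
    [0.12,-0.65,0.32],
    [0.14,-0.8,0.32],
    [0.143,-0.92,0.32],
    [0.143,-0.958,0.32],
    [0.143,-0.958,0.32]
  ],
  "dr": [
    [0,0,0],
    [0,0,0],
    [0,0,0],
    [0,0,0],
    [0,0,0],
    [0,0,0],
    [0,0,0],
    [0,0,0],
    [0,0,0],
    [0,0,0]
  ],
  "gripper": [10,10,10,10,10,10,10,10,10,10]
}}

```text
clock: 3.12
eef_pos: [517.3, 8.4, 180.2]
eef_rot: [-3.142, 0.0, 2.266]
wrist_force: [-0.5, -0.2, -1.0]
finger_gap: 19.5
finger_force: 20.0
```

Call:
{"name": "carry_out", "arguments": {
  "slide": [
    [0,0,-0.1],
    [0,0,-0.2],
    [0,0,-0.27],
    [0,0,-0.3],
    [0,0,-0.3],
    [0,0,-0.3]
  ],
  "dr": [
    [0,0,0],
    [0,0,0],
    [0,0,0],
    [0,0,0],
    [0,0,0],
    [0,0,0]
  ],
  "gripper": [10,10,10,10,10,10]
}}

```text
clock: 3.62
eef_pos: [517.4, 11.1, 105.5]
eef_rot: [3.142, -0.0, 2.27]
wrist_force: [0.2, -0.2, 0.3]
finger_gap: 19.1
finger_force: 20.0
```

Call:
{"name": "carry_out", "arguments": {
  "slide": [
    [0,0,0],
    [0,0,0],
    [0,0,0],
    [0,0,0.1],
    [0,0,0.25],
    [0,0,0.4],
    [0,0,0.5],
    [-0.2,0.1,0.5],
    [-0.4,0.3,0.5],
    [-0.4,0.5,0.5]
  ],
  "dr": [
    [0,0,0],
    [0,0,0],
    [0,0,0],
    [0,0,0],
    [0,0,0],
    [0,0,0],
    [0,0,0],
    [0,0,0],
    [0,0,0],
    [0,0,0]
  ],
  "gripper": [34,34,34,34,34,34,34,34,34,34]
}}

```text
clock: 4.45
eef_pos: [431.0, 94.8, 230.7]
eef_rot: [3.141, 0.0, 2.267]
wrist_force: [0.5, 0.3, -0.2]
finger_gap: 31.9
finger_force: 0.0
```

Run:
```python
from h import *
a=camera("top");b=camera("scene");print(read_state()["eef_pos"])
cv2.imwrite("pics/p2.png",np.hstack([cv2.resize(a[130:270,270:410,::-1],(400,400),interpolation=cv2.INTER_CUBIC),cv2.resize(b[220:360,200:340,::-1],(400,400),interpolation=cv2.INTER_CUBIC)]))
```

```text
[431.37253088  98.62934383 230.96853036]
```

View pics/p2.png

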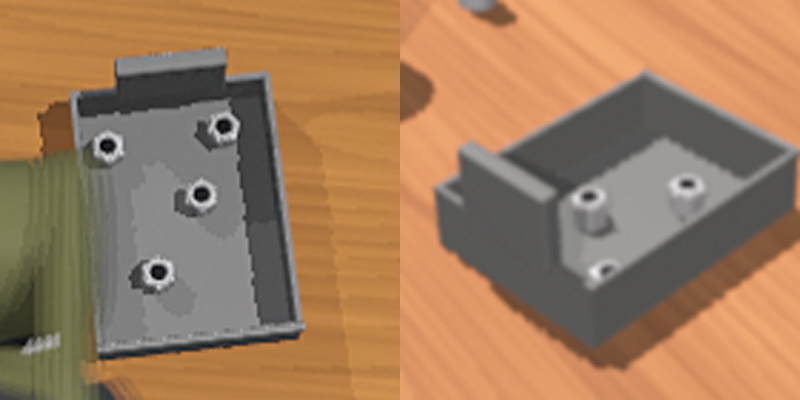

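All four nuts stand in the tray (the stray at crop 157,272) and the tray hasn't moved. Next I go to the tab, with the fingers closing along the tray's x.

Call:
{"name": "carry_out", "arguments": {
  "slide": [
    [0.822,-0.34,0],
    [0.822,-0.34,0],
    [0.822,-0.34,0],
    [0.822,-0.34,0],
    [0.822,-0.34,0],
    [0.822,-0.34,0],
    [0.822,-0.34,0],
    [0.822,-0.34,0],
    [0.822,-0.34,0]
  ],
  "dr": [
    [0,0,-0.08],
    [0,0,-0.08],
    [0,0,-0.08],
    [0,0,-0.08],
    [0,0,-0.08],
    [0,0,-0.08],
    [0,0,-0.08],
    [0,0,-0.08],
    [0,0,-0.08]
  ],
  "gripper": [50,50,50,50,50,50,50,50,50]
}}

```text
clock: 5.3
eef_pos: [638.4, 10.3, 230.1]
eef_rot: [-3.141, -0.0, 1.767]
wrist_force: [0.4, 1.3, -0.4]
finger_gap: 47.2
finger_force: 0.0
```

Call:
{"name": "carry_out", "arguments": {
  "slide": [
    [0,0,0],
    [0,0,-0.1],
    [0,0,-0.2],
    [0,0,-0.3],
    [0,0,-0.352],
    [0,0,-0.352],
    [0,0,-0.352]
  ],
  "dr": [
    [0,0,0],
    [0,0,0],
    [0,0,0],
    [0,0,0],
    [0,0,0],
    [0,0,0],
    [0,0,0]
  ],
  "gripper": [50,50,50,50,50,50,50]
}}

```text
clock: 5.88
eef_pos: [638.9, 10.5, 142.9]
eef_rot: [3.141, 0.0, 1.767]
wrist_force: [-0.2, -0.0, 0.4]
finger_gap: 47.1
finger_force: 0.0
```

Call:
{"name": "carry_out", "arguments": {
  "slide": [
    [-0.008,0.012,0],
    [-0.008,0.012,0],
    [-0.008,0.012,0],
    [-0.008,0.012,0],
    [-0.008,0.012,0],
    [-0.008,0.012,0],
    [-0.008,0.012,0],
    [-0.008,0.012,0],
    [-0.008,0.012,0]
  ],
  "dr": [
    [0,0,0],
    [0,0,0],
    [0,0,0],
    [0,0,0],
    [0,0,0],
    [0,0,0],
    [0,0,0],
    [0,0,0],
    [0,0,0]
  ],
  "gripper": [30,20,14,8,5,5,5,5,5],
  "newtons": 55
}}

```text
clock: 6.63
eef_pos: [637.1, 13.2, 142.5]
eef_rot: [3.141, 0.0, 1.767]
wrist_force: [0.4, -0.3, 4.1]
finger_gap: 11.7
finger_force: 55.0
```

Gripped (gap 11.7 mm). Now a slow, straight lift.

Call:
{"name": "carry_out", "arguments": {
  "slide": [
    [0,0,0.02],
    [0,0,0.06],
    [0,0,0.12],
    [0,0,0.2],
    [0,0,0.3],
    [0,0,0.4],
    [0,0,0.5],
    [0,0,0.57],
    [0,0,0.6],
    [0,0,0.6]
  ],
  "dr": [
    [0,0,0],
    [0,0,0],
    [0,0,0],
    [0,0,0],
    [0,0,0],
    [0,0,0],
    [0,0,0],
    [0,0,0],
    [0,0,0],
    [0,0,0]
  ],
  "gripper": [5,5,5,5,5,5,5,5,5,5]
}}

```text
clock: 7.47
eef_pos: [637.1, 13.3, 294.0]
eef_rot: [3.139, 0.001, 1.767]
wrist_force: [0.6, -0.7, -5.4]
finger_gap: 11.9
finger_force: 55.0
```

Call:
{"name": "carry_out", "arguments": {
  "slide": [
    [0,0,0.02],
    [0,0,0.04],
    [0,0,0.06],
    [0,0,0.08],
    [0,0,0.1],
    [0,0,0.12],
    [0,0,0.14],
    [0,0,0.16],
    [0,0,0.16],
    [0,0,0.16]
  ],
  "dr": [
    [0.004,-0.004,0],
    [0.008,-0.008,0],
    [0.012,-0.012,0],
    [0.016,-0.016,0],
    [0.02,-0.02,0],
    [0.024,-0.024,0],
    [0.028,-0.028,0],
    [0.032,-0.032,0],
    [0.036,-0.036,0],
    [0.04,-0.039,0]
  ],
  "gripper": [5,5,5,5,5,5,5,5,5,5]
}}

```text
clock: 8.3
eef_pos: [636.6, 13.2, 330.5]
eef_rot: [2.849, -0.197, 1.795]
wrist_force: [-1.1, 0.2, -5.2]
finger_gap: 11.9
finger_force: 55.0
```

Call:
{"name": "carry_out", "arguments": {
  "slide": [
    [0,0,0],
    [0,0,0],
    [0,0,0],
    [0,0,0],
    [0,0,0],
    [0,0,0],
    [0,0,0],
    [0,0,0],
    [0,0,0],
    [0,0,0]
  ],
  "dr": [
    [0.004,-0.004,0],
    [0.008,-0.008,0],
    [0.012,-0.012,0],
    [0.016,-0.016,0],
    [0.02,-0.02,0],
    [0.025,-0.024,0],
    [0.03,-0.027,0],
    [0.03,-0.027,0],
    [0.03,-0.027,0],
    [0.03,-0.027,0]
  ],
  "gripper": [5,5,5,5,5,5,5,5,5,5]
}}

```text
clock: 9.13
eef_pos: [636.8, 13.3, 331.3]
eef_rot: [2.632, -0.336, 1.853]
wrist_force: [0.1, -0.2, -3.8]
finger_gap: 12.1
finger_force: 55.0
```

Run:
```python
from h import *
a=camera("top");b=camera("scene");st=read_state();print(st)
m=camera_model("top");s=camera_model("scene")
from scipy.spatial.transform import Rotation as Ro
R=Ro.from_euler("xyz",st["eef_rot"]).as_matrix()
g=st["eef_pos"]+R@[0,0,78]; ax=R[:,1]*np.sign(R[0,1]); az=-R[:,2]; ay=np.cross(az,ax)
c=g+ax*-164+ay*-61+az*-60
print("tilt",np.degrees(np.arcsin([ax[2],ay[2]])),"corner_right",c,proj(m,c),proj(s,c))
p=proj(m,g-80*ax-50*az).astype(int);q=proj(s,g-80*ax-50*az).astype(int);print(p,q)
f=lambda i,p:cv2.resize(i[max(p[1]-90,0):p[1]+90,max(p[0]-90,0):p[0]+90,::-1],(400,400),interpolation=cv2.INTER_CUBIC)
cv2.imwrite("pics/t3.png",np.hstack([f(a,p),f(b,q)]))
```

```text
{'clock': 9.2333, 'joints': array([-0.16578364,  0.35086716,  1.45718592,  0.57563982,  1.04639293,
       -0.58133267]), 'qd': array([ 0.0004814 , -0.00360289, -0.00073745,  0.00701979, -0.00094151,
       -0.00186179]), 'effort': array([ -0.12376348, -59.62316394, -38.17912459,   1.75668128,
        -0.52508371,   0.16539913]), 'eef_pos': array([636.90436564,  13.40458818, 331.80484792]), 'eef_rot': array([ 2.63057904, -0.33603598,  1.85345147]), 'wrist_force': array([-0.27104944, -0.24858522, -4.86155469]), 'moment': array([-0.58546892,  0.21363275, -0.02780454]), 'finger_force': 54.99612271785736, 'finger_gap': 11.603846712686192}
tilt [27.49737765 19.25344359] corner_right [5.61959252e+02 5.42897035e-01 1.22332160e+02] [333.90981035 186.40842272] [273.84944075 239.39954299]
[301 138] [262 228]
```

View pics/t3.png

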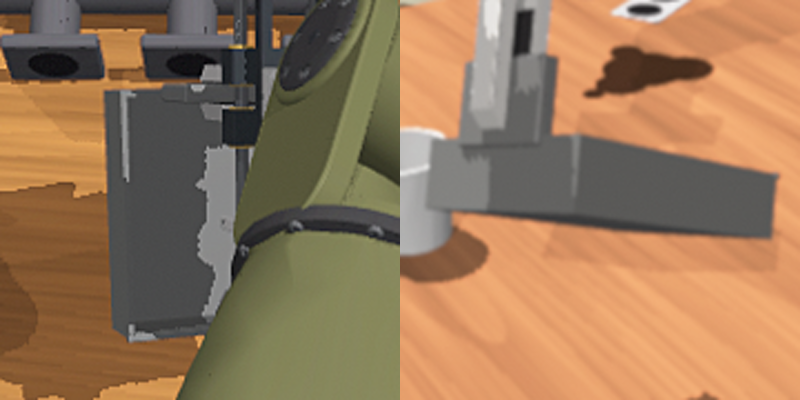

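The tray is held tilted: 27° down at the end away from the tab and 19° down toward -y. Its left half is empty, but the arm hides the right corner. I'll swing it about the vertical, keeping the tilt, to see that corner from the top.

Call:
{"name": "carry_out", "arguments": {
  "slide": [
    [0,0,0],
    [0,0,0],
    [0,0,0],
    [0,0,0],
    [0,0,0],
    [0,0,0],
    [0,0,0],
    [0,0,0],
    [0,0,0],
    [0,0,0]
  ],
  "dr": [
    [0,0,-0.003],
    [0,0,-0.008],
    [0,0,-0.015],
    [0,0,-0.023],
    [0,0,-0.031],
    [0,0,-0.039],
    [0,0,-0.047],
    [0,0,-0.055],
    [0,0,-0.063],
    [0,0,-0.071]
  ],
  "gripper": [5,5,5,5,5,5,5,5,5,5]
}}

```text
clock: 10.07
eef_pos: [636.8, 13.5, 332.2]
eef_rot: [2.629, -0.337, 1.404]
wrist_force: [-0.4, -0.6, -4.7]
finger_gap: 11.5
finger_force: 55.0
```

Call:
{"name": "carry_out", "arguments": {
  "slide": [
    [0,0,0],
    [0,0,0],
    [0,0,0],
    [0,0,0],
    [0,0,0],
    [0,0,0],
    [0,0,0],
    [0,0,0],
    [0,0,0],
    [0,0,0]
  ],
  "dr": [
    [0,0,-0.008],
    [0,0,-0.016],
    [0,0,-0.024],
    [0,0,-0.032],
    [0,0,-0.04],
    [0,0,-0.048],
    [0,0,-0.056],
    [0,0,-0.064],
    [0,0,-0.072],
    [0,0,-0.08]
  ],
  "gripper": [5,5,5,5,5,5,5,5,5,5]
}}

```text
clock: 10.9
eef_pos: [636.8, 13.5, 332.1]
eef_rot: [2.629, -0.337, 0.902]
wrist_force: [-0.1, -0.3, -4.8]
finger_gap: 11.8
finger_force: 55.0
```

Call:
{"name": "carry_out", "arguments": {
  "slide": [
    [0,0,0],
    [0,0,0],
    [0,0,0],
    [0,0,0],
    [0,0,0],
    [0,0,0],
    [0,0,0],
    [0,0,0],
    [0,0,0],
    [0,0,0]
  ],
  "dr": [
    [0,0,-0.008],
    [0,0,-0.016],
    [0,0,-0.024],
    [0,0,-0.032],
    [0,0,-0.04],
    [0,0,-0.048],
    [0,0,-0.055],
    [0,0,-0.06],
    [0,0,-0.06],
    [0,0,-0.06]
  ],
  "gripper": [5,5,5,5,5,5,5,5,5,5]
}}

```text
clock: 11.73
eef_pos: [636.9, 13.6, 332.0]
eef_rot: [2.63, -0.337, 0.529]
wrist_force: [-0.0, 0.2, -4.1]
finger_gap: 11.4
finger_force: 55.0
```

```bash
cat > chk.py <<'E'
from h import *
import sys
from scipy.spatial.transform import Rotation as Ro
a=camera("top");b=camera("scene");st=read_state();print(st["clock"],st["eef_pos"],st["joints"].round(2),st["wrist_force"])
m=camera_model("top");s=camera_model("scene")
R=Ro.from_euler("xyz",st["eef_rot"]).as_matrix()
g=st["eef_pos"]+R@[0,0,78]; az=-R[:,2]; ax=R[:,1]; ay=np.cross(az,ax)
c=g+ax*-164+ay*-61+az*-60
print("tilt",np.degrees(np.arcsin([ax[2],ay[2]])),"corner_right",c,proj(m,c),proj(s,c))
p=proj(m,g-80*ax-50*az).astype(int);q=proj(s,g-80*ax-50*az).astype(int);print(p,q)
f=lambda i,p:cv2.resize(i[max(p[1]-90,0):p[1]+90,max(p[0]-90,0):p[0]+90,::-1],(400,400),interpolation=cv2.INTER_CUBIC)
cv2.imwrite(sys.argv[1],np.hstack([f(a,p),f(b,q)]))
np.save("top.npy",a)
E
python3 chk.py pics/t4.png
```

```text
11.8333 [636.85214529  13.35730308 332.10072934] [ 0.05  0.31  1.51 -0.42  0.84  1.38] [-0.04624167 -0.48016104 -4.54358739]
tilt [27.54297713 19.28550481] corner_right [606.34701275  82.81795056 122.56396565] [287.92981836 157.27240557] [279.14891321 274.01340599]
[313 104] [217 236]
```

View pics/t4.png

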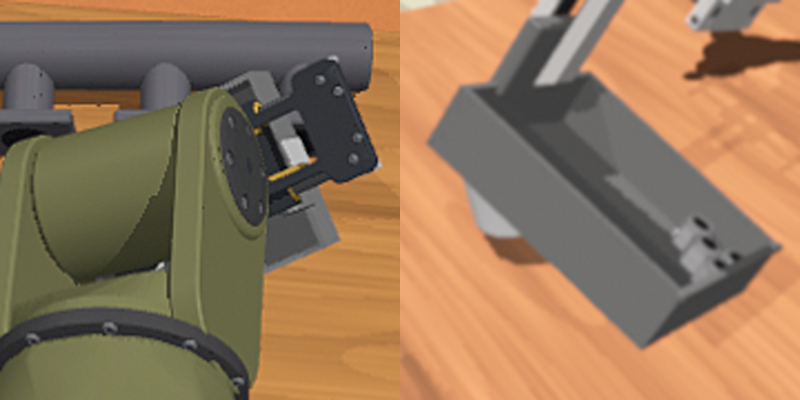

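The scene view shows the nuts clustered at the low far corner (crop 700-735, 222-258), which is where corner_right projects (crop 738,284). A zoom will count them.

Run:
```python
from h import *
b=camera("scene"); cv2.imwrite("pics/z5.png",cv2.resize(b[230:290,235:305,::-1],(700,600),interpolation=cv2.INTER_CUBIC))
```

```text
(no output)
```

View pics/z5.png

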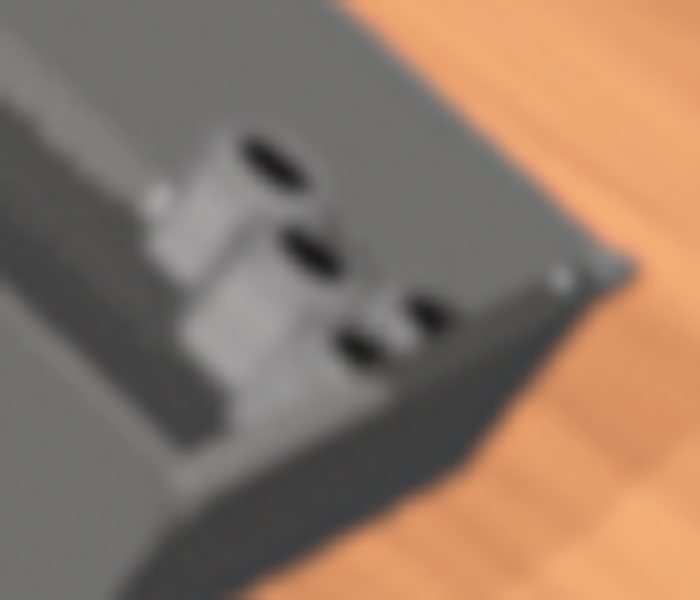

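Run:
```python
from h import *
from scipy.spatial.transform import Rotation as Ro
st=read_state();s=camera_model("scene")
R=Ro.from_euler("xyz",st["eef_rot"]).as_matrix()
az=-R[:,2]; ax=R[:,1]; ay=np.cross(az,ax); o=st["eef_pos"]+R@[0,0,78]-83*ax-64*az
for u,v in((262,246.3),(266.2,255.2),(270.8,265),(278,261.8)):
    c,d=ray(s,u-.45,v-.45); t=((o+22*az-c)@az)/(d@az); X=c+d*t-o; print((X@ax).round(),(X@ay).round())
```

```text
-39.0 -52.0
-54.0 -41.0
-70.0 -29.0
-70.0 -51.0
```

All four nuts are bunched at corner_right: tray-frame centres (-70,-51), (-70,-29), (-54,-41) and (-39,-52). I'll swing back just as gently so that corner is on the tin side again.

Call:
{"name": "carry_out", "arguments": {
  "slide": [
    [0,0,0],
    [0,0,0],
    [0,0,0],
    [0,0,0],
    [0,0,0],
    [0,0,0],
    [0,0,0],
    [0,0,0],
    [0,0,0],
    [0,0,0]
  ],
  "dr": [
    [0,0,0.003],
    [0,0,0.008],
    [0,0,0.015],
    [0,0,0.023],
    [0,0,0.031],
    [0,0,0.039],
    [0,0,0.047],
    [0,0,0.055],
    [0,0,0.063],
    [0,0,0.071]
  ],
  "gripper": [5,5,5,5,5,5,5,5,5,5]
}}

```text
clock: 12.72
eef_pos: [636.8, 13.1, 332.3]
eef_rot: [2.629, -0.337, 0.977]
wrist_force: [0.2, 1.2, -4.5]
finger_gap: 11.8
finger_force: 55.0
```

Call:
{"name": "carry_out", "arguments": {
  "slide": [
    [0,0,0],
    [0,0,0],
    [0,0,0],
    [0,0,0],
    [0,0,0],
    [0,0,0],
    [0,0,0],
    [0,0,0],
    [0,0,0],
    [0,0,0]
  ],
  "dr": [
    [0,0,0.008],
    [0,0,0.016],
    [0,0,0.024],
    [0,0,0.032],
    [0,0,0.04],
    [0,0,0.048],
    [0,0,0.056],
    [0,0,0.064],
    [0,0,0.072],
    [0,0,0.08]
  ],
  "gripper": [5,5,5,5,5,5,5,5,5,5]
}}

```text
clock: 13.55
eef_pos: [636.9, 13.1, 332.3]
eef_rot: [2.628, -0.336, 1.48]
wrist_force: [-0.3, -0.5, -3.4]
finger_gap: 12.2
finger_force: 55.0
```

Call:
{"name": "carry_out", "arguments": {
  "slide": [
    [0,0,0],
    [0,0,0],
    [0,0,0],
    [0,0,0],
    [0,0,0],
    [0,0,0],
    [0,0,0],
    [0,0,0],
    [0,0,0],
    [0,0,0]
  ],
  "dr": [
    [0,0,0.008],
    [0,0,0.016],
    [0,0,0.024],
    [0,0,0.032],
    [0,0,0.04],
    [0,0,0.048],
    [0,0,0.055],
    [0,0,0.06],
    [0,0,0.06],
    [0,0,0.06]
  ],
  "gripper": [5,5,5,5,5,5,5,5,5,5]
}}

```text
clock: 14.38
eef_pos: [637.0, 13.0, 332.2]
eef_rot: [2.629, -0.336, 1.852]
wrist_force: [-0.1, -0.9, -4.3]
finger_gap: 11.9
finger_force: 55.0
```

Call:
{"name": "carry_out", "arguments": {
  "slide": [
    [0,0,0],
    [0,0,0],
    [0,0,0],
    [0,0,0],
    [0,0,0],
    [0,0,0]
  ],
  "dr": [
    [0,0,0],
    [0,0,0],
    [0,0,0],
    [0,0,0],
    [0,0,0],
    [0,0,0]
  ],
  "gripper": [5,5,5,5,5,5]
}}

```text
clock: 14.88
eef_pos: [636.9, 13.3, 332.2]
eef_rot: [2.629, -0.336, 1.854]
wrist_force: [-0.4, -0.1, -4.9]
finger_gap: 12.1
finger_force: 55.0
```

Run:
```python
from cell import *
s=read_state(); print(s["clock"],s["eef_pos"],s["eef_rot"],abs(s["qd"]).max(),s["wrist_force"],s["moment"],s["finger_gap"])
print(sign_off())
```

```text
14.8833 [636.8940164   13.32590655 332.16900402] [ 2.62935503 -0.33642839  1.85356785] 0.0017614350995328316 [-0.38416401 -0.14957291 -4.85925477] [-0.57726129  0.31588135 -0.01720207] 12.08409387000761
the job is handed in; nothing more can be done
None
```

The job is handed in at 14.9 s: the stray nut joined the other three, and the tray is held up by its tab, tilted and still, with all four nuts bunched in the tin-side (right) corner when last seen, just before a gentle swing back at the same tilt.

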